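# Check the vial crimper's lever stop

## Robot

A 6-joint arm with a two-finger parallel gripper is mounted at the origin on the work surface. World frame = base frame: x ahead of the robot, y to its left, z up, the work surface at z = 0. Lengths are in m, angles in rad, forces in N, time in s.
With the tool pointing down it reaches from about 0.375 to 0.9 m from the base axis. Payload 3.1 kg.
Tool frame: the origin (TCP) lies at the very end of the fingers, on their centre line; the grasp point (between the pads) lies 19 mm behind it (hold_point_z is the distance from the TCP to the grasp point, in m); x points along the fingers, y is the direction in which the jaws open and shut, and the axes are right-handed (so a half turn about x gives the same grasp; the last joint's range is limited). The gripper opens to 87 mm and grips with 3 to 60 N. Pads are 19 mm wide; open, the fingers measure 117 mm over their backs; the gripper's body (75 mm by 190 mm) begins 51 mm behind the grasp point.
Start: joints at [0.995, 0.527, 1.433, -0, 1.181, -0.178], TCP at [0.242, 0.576, 0.223] pointing down, gripper open.
Joint ranges: [-3.08, 3.08], [-0.75, 2.2], [0.22, 2.44], [-1.43, 4.57], [0, 2.65], [-2.85, 2.85]. Speed limits (rad/s): [2.79, 2.79, 3.14, 3.14, 3.14, 3.14].

## Interface

Orientations are given as a unit quaternion [x, y, z, w].
In Python, from rig import * gives the robot as it stands.
- The arm moves only by the tool send_rows, never from a script. Its argument "steps" is a list that holds one entry, the list of rows, each a list of 6 numbers: the shift along the tool's x, y, z in cm, then the turn, a rotation vector about the tool's x, y, z in units of 6 degrees (1.0 is 6 degrees). In form: [[[x, y, z, wx, wy, wz], ...]]. A call has 1 to 8 rows; each row shifts and turns the pose as measured when the row begins, along the tool's axes as they then stand; what a row does not reach is not made up. A row lasts 1/12 s, in which the tool goes at most 41.7 mm and 7.16 degrees, less where a joint would pass 70% of its speed; a pose out of reach is approached as far as the arm can. A call is refused whole if a number of a shift passes 4.17 or a number of a turn 1, either way. A call with a gripper value outside its range is refused whole. "gripper" is the closure, from 0 (fully open) to 1 (shut), set as the call begins (left out, the last holds). The fingers move at their own pace and stop on an object; "force" is the grip in N (left out, the last holds). Time passes only in rows, so rows that do not move let the fingers close. It gives the time, the measured TCP pose, the force and the opening at its end, in the units of the state.
- get_obs(): the state, without advancing time (a new reading comes with each control period).
- camera(name): name is "scene" or "top"; returns (picture, depth): 420x560x3 uint8, red, green, blue; 420x560 float32, m along the optical axis (not along the pixel's ray), 0 where there is no reading.
- camera_params(name): a dict with "intrinsics" (3x3 intrinsics, pixels), "position" and "attitude" of the camera in the world. Camera axes: x right, y down, z forward; pixel columns grow to the right and rows downward; lengths in m; the calibration is good to about 2 mm. A picture is of the moment at which its call begins. camera_params takes no time and is no camera call.
- hand_in(): hands the job in, once; it reports no verdict.
The state is a dict: "time": time; "q": joint angles; "joint_velocities": joint speeds; "joint_torque": joint torques, N m; "position": TCP position; "tool_rot": TCP orientation; "ft_force": force on the tool from outside, world axes, zero at the start; "moment": the same for the moment, N m; "grip_width": finger opening in m.
Only numpy, scipy, OpenCV 4.12 (cv2) and the standard library are available. Lean on these libraries where they do the work, as an engineer would, in place of code of your own. Each camera call takes 0.05 s, during which the arm holds its last target.

## Task

The stop screw on the wide-headed bench crimper has just been reset: check that its hand lever stops short of the bar by pressing the lever gently in from its outer side with the backs of your closed fingers until it comes up against its stop, and keep it there for about a second. Then ease the lever back out to rest, without letting it snap, and move clear. Do not pinch the lever or touch the bar, and leave the narrow-headed crimper and everything else on the bench where it is.

Things in the scene. Friction and masses are not known exactly. Their poses are not given: they have to be found in the camera images.
- crimper_wide: wide-headed bench vial crimper, bolted down: base plate 170 (x) x 110 x 12 mm, round steel jaw head 58 mm across (the other's is 30; otherwise alike), top 136 mm above the bench, over the plate's middle. Origin on the bench under the head's axis; z up, -x from head along the bar to its free end (towards the robot), +y the side of the lever.
- crimper_narrow: narrow-headed bench vial crimper, bolted down: base plate 170 (x) x 110 x 12 mm, round steel jaw head 30 mm across (the other's is 58; otherwise alike), top 136 mm above the bench, over the plate's middle. Origin on the bench under the head's axis; z up, -x from head along the bar to its free end (towards the robot), +y the side of the lever. Not the one to check.
- wide_bar (a point): middle of the fixed round bar of the wide-headed crimper, 18 mm thick (22 mm over its black sleeve), level, its axis 100 mm above the bench; it runs along the crimper's -x from 30 to 185 mm before the head's axis, at the crimper's y = 0. The point is on the axis, half way along; axes parallel to the crimper's.
- wide_lever (a joint): wide-headed crimper's hand lever about its upright pivot, rad: 0 = out at rest, grows as pressed towards the bar (counter-clockwise from above), 0.40 = on its stop, parallel to the bar, about 16 mm short of it. A spring pushes it out: 2 N (110 mm from the pivot) at rest, 5.5 N at the stop; let go when well in, it snaps back at 3 to 6 rad/s.
- wide_pivot (a point): the point on the lever's upright pivot axis of the wide-headed crimper, at the lever's mid-height, 100 mm above the bench; in the crimper's frame at x = -34, y = +30 mm. Does not move with the lever; axes parallel to the crimper's.
- wide_press (a point): a point on the outer face of the wide-headed crimper's lever, 110 mm from the pivot, at mid-height (100 mm above the bench). The lever is a flat upright strip, 153 mm from pivot to tip, 24 mm tall, 10 mm thick, faced black inside; only low things beneath. The point moves with it; axes: -x along the lever to its tip, +y out of the outer face, away from the bar, z up. Pressing goes towards -y.
- narrow_bar (a point): middle of the fixed round bar of the narrow-headed crimper, 18 mm thick (22 mm over its black sleeve), level, its axis 100 mm above the bench; it runs along the crimper's -x from 30 to 185 mm before the head's axis, at the crimper's y = 0. The point is on the axis, half way along; axes parallel to the crimper's.
- narrow_lever (a joint): narrow-headed crimper's hand lever about its upright pivot, rad: 0 = out at rest, grows as pressed towards the bar (counter-clockwise from above), 0.40 = on its stop, parallel to the bar, about 16 mm short of it. A spring pushes it out: 2 N (110 mm from the pivot) at rest, 5.5 N at the stop; let go when well in, it snaps back at 3 to 6 rad/s.
- narrow_pivot (a point): the point on the lever's upright pivot axis of the narrow-headed crimper, at the lever's mid-height, 100 mm above the bench; in the crimper's frame at x = -34, y = +30 mm. Does not move with the lever; axes parallel to the crimper's.
- narrow_press (a point): a point on the outer face of the narrow-headed crimper's lever, 110 mm from the pivot, at mid-height (100 mm above the bench). The lever is a flat upright strip, 153 mm from pivot to tip, 24 mm tall, 10 mm thick, faced black inside; only low things beneath. The point moves with it; axes: -x along the lever to its tip, +y out of the outer face, away from the bar, z up. Pressing goes towards -y.
- vial_a: loose crimped glass vial, 22 mm across, 46 mm tall, standing on the bench beside the wide-headed crimper; origin at the centre of its underside. Bystander.
- vial_b: loose crimped glass vial, 22 mm across, 46 mm tall, standing on the bench beside the narrow-headed crimper; origin at the centre of its underside. Bystander.
- cap_jar: loose glass jar with a lid, 60 mm across, 45 mm tall, at the robot's side of the bench; origin at the centre of its underside. Bystander.
- screwdriver: loose screwdriver, 160 mm long, lying flat at the robot's side of the bench, well under 40 mm tall. Bystander.
- vial_rack: loose grey vial block, 80 x 120 x 30 mm (46 mm with its vials), between the crimpers at the far side; origin at the centre of its underside. Bystander.
- beaker: loose glass beaker, 70 mm across, 85 mm tall, to the right of the crimpers; origin at the centre of its underside. Bystander.

How it is judged:
On the way, in this order (a step that is already met when the one before it is completed fails the run):
1. the wide-headed crimper's lever is held in against its stop by the fingers for 0.6 s (at least 0.385 of 0.40 rad) (value of joint wide_lever above 0.385 rad and contact force between the fingers and wide_lever above 2 N), for 0.6 s.
2. the lever is back out at rest (under 0.03 rad) (value of joint wide_lever below 0.03 rad), for 0.2 s.
At the end, for the whole second after the job is handed in: After having been held against its stop, the wide-headed crimper's lever is back at rest (within 0.03 rad), the narrow-headed crimper's lever is at rest, and every loose thing is within 25 mm of where it began (value of joint each of wide_lever, narrow_lever below 0.03 rad and distance of each of vial_a, vial_b, cap_jar, screwdriver, vial_rack, beaker from where it was at the start of the episode below 0.025 m); the robot touches nothing.
It fails at once if the lever snaps back (faster than 3 rad/s outward) (velocity of joint wide_lever below -3 rad/s).
It fails at once if the lever is pressed or pinched with more than 40 N (contact force between the arm and wide_lever above 40 N).
It fails at once if the fingers pinch the lever (touch its inner face), or the robot touches a bar (contact force between the fingers and wide_lever_c0 above 1 N or contact force between any of the fingers, the arm and crimper_wide_c0 above 2 N or contact force between any of the fingers, the arm and crimper_narrow_c0 above 2 N).
It fails at once if the narrow-headed crimper's lever is pressed (value of joint narrow_lever above 0.06 rad).
It fails at once if a loose thing is lifted, carried or pushed more than 25 mm, or tipped (distance of any of vial_a, vial_b, cap_jar, screwdriver, vial_rack, beaker from where it was at the start of the episode above 0.025 m or angle between any of vial_a, vial_b, cap_jar, vial_rack, beaker's own z axis and vertical above 0.4 rad).
It also fails if it takes over 38 s, if anything falls off the work surface, if the arm or the gripper's body presses on something with over 40 N, if the wrist force passes 120 N, or if a joint passes its speed limit or range.

## Working session

There is one attempt and no reset: what is moved stays moved. The work goes in short steps, Python scripts to look and compute and a tool call to move; the robot and the scene stay as the last step left them, time stands still between calls to the robot, and variables do not carry over. Pictures are saved under pics/ and viewed, and the job is handed in when it is done.

Besides the shell and the picture viewer there is one more tool, called after ">>>" as a command line: name --argument value ..., lists and objects as JSON in quotes. send_rows: Moves the arm, as the interface text tells. Its arguments: {"type":"object","properties":{"steps":{"type":"array"},"gripper":{"type":"number"},"force":{"type":"number"}},"required":["steps"]}

```bash
mkdir -p pics
python3 - <<'E'
from rig import *
import cv2,numpy as np
np.set_printoptions(precision=4,suppress=True)
for n in("scene","top"):
    p,d=camera(n); cv2.imwrite(f"pics/{n}0.png",cv2.cvtColor(p,cv2.COLOR_RGB2BGR)); np.save(f"{n}_d.npy",d); np.save(f"{n}_p.npy",p)
    print(n,camera_params(n))
print(get_obs())
E
```

```text
scene {'intrinsics': array([[489.3333,   0.    , 275.8798],
       [  0.    , 489.3333, 206.4284],
       [  0.    ,   0.    ,   1.    ]]), 'position': array([ 1.3802, -0.3273,  0.7652]), 'attitude': array([ 0.7342,  0.5202, -0.2415, -0.3634])}
top {'intrinsics': array([[436.6867,   0.    , 275.4371],
       [  0.    , 436.6867, 209.5049],
       [  0.    ,   0.    ,   1.    ]]), 'position': array([ 0.3966, -0.0266,  1.1772]), 'attitude': array([-0.6967,  0.7111, -0.0743,  0.0593])}
{'time': 0.1, 'q': array([ 0.9945,  0.5284,  1.4338, -0.    ,  1.1814, -0.1785]), 'joint_velocities': array([ 0.0002, -0.0019, -0.0023,  0.0001,  0.0023, -0.0016]), 'joint_torque': array([  0.0001, -44.0985, -17.715 ,   0.0635,   0.0534,  -0.0001]), 'position': array([0.2417, 0.5756, 0.2217]), 'tool_rot': array([ 0.139 ,  0.6934, -0.1404,  0.6929]), 'ft_force': array([ 0.5019, -0.1954,  0.5584]), 'moment': array([-0.0014, -0.0508, -0.0774]), 'grip_width': 0.08684442214116292}
```

View pics/scene0.png

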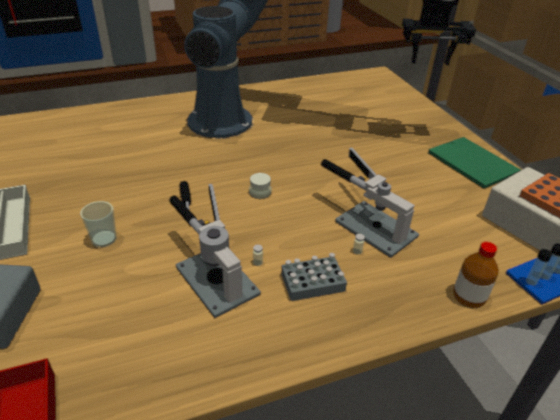

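View pics/top0.png

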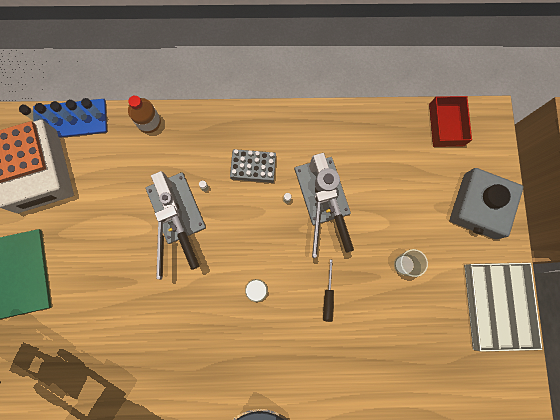

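The top view shows the wide head at about (327,179) with its lever running to about (315,257) and its bar to (349,249). The narrow-headed crimper is at about (168,198). Next I'll enlarge the view and measure.

```bash
cat > h.py <<'E'
from rig import *
import cv2,numpy as np
from scipy.spatial.transform import Rotation as R
np.set_printoptions(precision=4,suppress=True)
def proj(n,P):
    c=camera_params(n);p=R.from_quat(c['attitude']).inv().apply(np.atleast_2d(P)-c['position'])
    q=p@c['intrinsics'].T; return q[:,:2]/q[:,2:]
def atz(n,u,v,z):
    c=camera_params(n);r=R.from_quat(c['attitude']).apply(np.linalg.solve(c['intrinsics'],[u,v,1.]))
    return c['position']+r*(z-c['position'][2])/r[2]
def dep(n,u,v,d):
    c=camera_params(n);return c['position']+R.from_quat(c['attitude']).apply(np.linalg.solve(c['intrinsics'],[u,v,1.])*d)
E
python3 - <<'E'
from h import *
p=np.load("top_p.npy");d=np.load("top_d.npy")
c=p[145:270,275:375]
cv2.imwrite("pics/c1.png",cv2.cvtColor(cv2.resize(c,None,fx=4.8,fy=4.8,interpolation=cv2.INTER_CUBIC),cv2.COLOR_RGB2BGR))
for u,v in[(328,179),(343,232),(349,249),(315,250),(317,230),(319,210)]:
    print(u,v,dep("top",u,v,np.median(d[v-1:v+2,u-1:u+2])),dep("top",u,v,d[v,u]))
c=p[150:290,140:215]
cv2.imwrite("pics/c2.png",cv2.cvtColor(cv2.resize(c,None,fx=4,fy=4,interpolation=cv2.INTER_CUBIC),cv2.COLOR_RGB2BGR))
# height map points in lever region
E
```

```text
328 179 [ 0.6699 -0.1825  0.1359] [ 0.6696 -0.1823  0.1372]
343 232 [ 0.5411 -0.2176  0.1089] [ 0.5412 -0.2177  0.1087]
349 249 [ 0.4987 -0.23    0.1101] [ 0.4986 -0.2298  0.1112]
315 250 [ 0.4977 -0.1461  0.1122] [ 0.4977 -0.1461  0.1122]
317 230 [ 0.547  -0.1531  0.1114] [ 0.547  -0.1531  0.1114]
319 210 [ 0.5972 -0.1601  0.1112] [ 0.5972 -0.1601  0.1114]
```

View pics/c1.png

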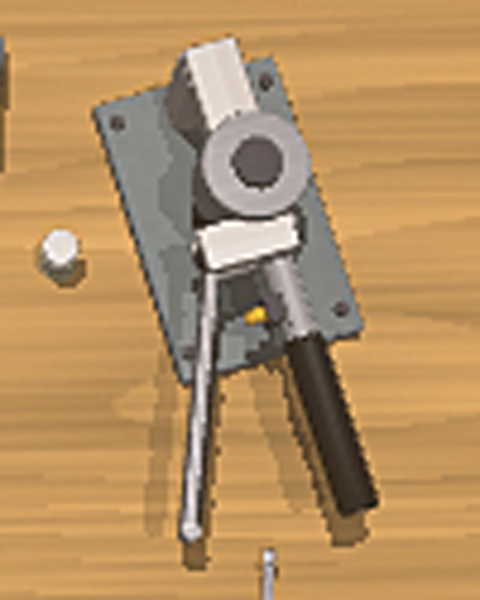

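Run:
```python
from h import *
d=np.load("top_d.npy")
H=dep
print("head",atz("top",275+257/4.8,145+162/4.8,.136))
def fit(u0,u1,v0,v1,zlo,zhi):
    P=np.array([dep("top",u,v,d[v,u]) for v in range(v0,v1) for u in range(u0,u1)])
    P=P[(P[:,2]>zlo)&(P[:,2]<zhi)]
    l=cv2.fitLine(P[:,:2].astype(np.float32),cv2.DIST_HUBER,0,.001,.001).ravel()
    if l[0]>0:l[:2]*=-1
    a=(P[:,:2]-l[2:])@l[:2]; 
    print(len(P),l,np.arctan2(l[1],l[0]),"ends",l[2:]+a.min()*l[:2],l[2:]+a.max()*l[:2],"z",np.median(P[:,2]))
    return l
b=fit(337,355,215,255,.104,.116)
L=fit(310,322,205,260,.106,.118)
print("angle diff",np.arctan2(b[1],b[0])-np.arctan2(L[1],L[0]))
```

```text
head [ 0.6705 -0.1838  0.136 ]
289 [-0.9667 -0.2558  0.5287 -0.2216] -2.8829124 ends [ 0.5843 -0.2069] [ 0.4941 -0.2308] z 0.10946524755940668
206 [-0.9926  0.1216  0.5417 -0.1515] 3.0197248 ends [ 0.6105 -0.16  ] [ 0.4806 -0.144 ] z 0.11157217398454922
angle diff -5.9026375
```

```bash
cat >> h.py <<'E'
def plan(tgt,yaw=None):
    o=get_obs();r=R.from_quat(o['tool_rot']);m=r.as_matrix()
    print("t",o['time'],"pos",o['position'],"F",o['ft_force'],"w",o['grip_width'],"q",o['q'])
    print("axes x,y,z rows\n",m.T)
    print("shift tool cm",m.T@(np.array(tgt)-o['position'])*100)
    if yaw is not None:
        for s in(1,-1):
            y=s*np.array([-np.sin(yaw),np.cos(yaw),0]);x=np.array([0,0,-1.]);t=np.c_[x,y,np.cross(x,y)]
            print("turn units",(r.inv()*R.from_matrix(t)).as_rotvec()/np.deg2rad(6))
E
python3 -c "
from h import *
plan([.5225,-.09,.22],.15)"
```

```text
t 0.1 pos [0.2417 0.5756 0.2217] F [ 0.5019 -0.1954  0.5584] w 0.08684442214116292 q [ 0.9945  0.5284  1.4338 -0.      1.1814 -0.1785]
axes x,y,z rows
 [[-0.0011 -0.0017 -1.    ]
 [ 0.3873  0.9219 -0.0019]
 [ 0.9219 -0.3873 -0.0003]]
shift tool cm [  0.2464 -50.4913  51.6694]
turn units [-5.2306 -0.0082  0.0173]
turn units [24.7694  0.023   0.0109]
```

>>> send_rows --steps '[[[0,-2.8,2.8,0,0,0],[0,-2.8,2.8,0,0,0],[0,-2.8,2.8,0,0,0],[0,-2.8,2.8,0,0,0],[0,-2.8,2.8,0,0,0],[0,-2.8,2.8,0,0,0],[0,-2.8,2.8,0,0,0],[0,-2.8,2.8,0,0,0]]]' --gripper 1 --force 20

```text
time: 0.77
position: [0.362, 0.2787, 0.2175]
tool_rot: [0.135, 0.695, -0.134, 0.693]
ft_force: [1.2, -0.2, 0.3]
grip_width: 0.042
```

>>> send_rows --steps '[[[0,-2.8,2.8,0,0,0],[0,-2.8,2.8,0,0,0],[0,-2.8,2.8,0,0,0],[0,-2.8,2.8,0,0,0],[0,-2.8,2.8,0,0,0],[0,-2.8,2.8,0,0,0],[0,0,0,-1,0,0],[0,0,0,-1,0,0]]]'

```text
time: 1.43
position: [0.4604, 0.0402, 0.2161]
tool_rot: [0.062, 0.705, -0.063, 0.704]
ft_force: [-0.5, -0.0, 1.0]
grip_width: 0.0006
```

```bash
python3 -c "
from h import *
plan([.5225,-.09,.22],.15)"
```

```text
t 1.4333 pos [0.4604 0.0402 0.2161] F [-0.4927 -0.0373  0.9805] w 0.0005824298260019697 q [-0.1545  0.3196  1.8339 -0.0018  0.9892 -1.5478]
axes x,y,z rows
 [[-0.0013 -0.0013 -1.    ]
 [ 0.1756  0.9845 -0.0015]
 [ 0.9845 -0.1756 -0.0011]]
shift tool cm [ -0.3782 -11.7237   8.4032]
turn units [-3.1181 -0.0125  0.013 ]
turn units [26.8819  0.0185  0.0178]
```

>>> send_rows --steps '[[[0,-2,1.5,-1,0,0],[0,-2,1.5,-1,0,0],[0,-2,1.5,-1,0,0],[0,-2,1.5,0,0,0],[0,-2,1.5,0,0,0],[0,0,0,0,0,0]]]'

```text
time: 1.93
position: [0.5375, -0.0638, 0.2138]
tool_rot: [-0.055, 0.707, 0.055, 0.703]
ft_force: [1.4, -1.5, 0.7]
grip_width: 0.0007
```

```bash
python3 -c "
from h import *
plan([.5225,-.10,.082],.15)
for n in('top','scene'):
    p,d=camera(n);np.save(n+'_d1.npy',d);cv2.imwrite(f'pics/{n}1.png',cv2.cvtColor(p,cv2.COLOR_RGB2BGR))
"
```

```text
t 1.9333 pos [ 0.5375 -0.0638  0.2138] F [ 1.3814 -1.4796  0.7121] w 0.0006627372333940094 q [-0.3234  0.4286  1.6487 -0.0026  1.0697 -2.0479]
axes x,y,z rows
 [[-0.0059 -0.0004 -1.    ]
 [-0.1543  0.988   0.0005]
 [ 0.988   0.1543 -0.0059]]
shift tool cm [13.1858 -3.3501 -1.9604]
turn units [ 0.0468 -0.056  -0.0045]
turn units [-29.9531   0.0071  -0.0879]
```

View pics/scene1.png

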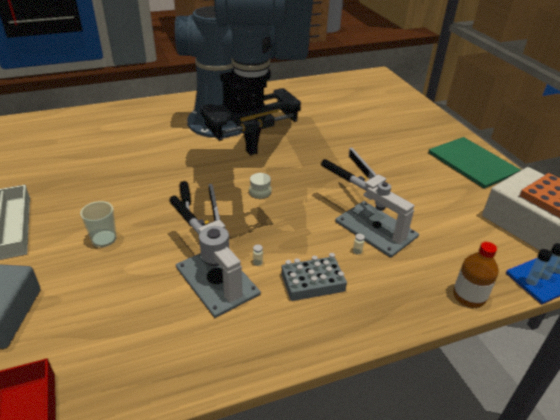

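View pics/top1.png

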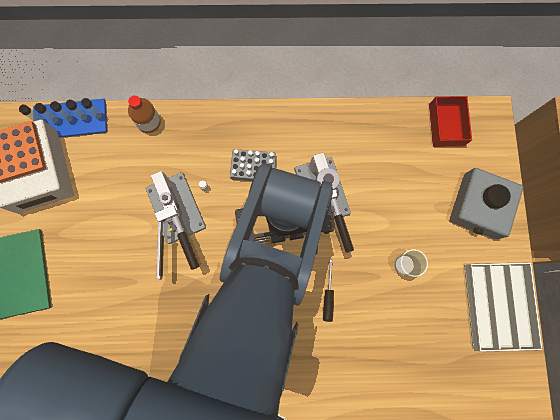

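>>> send_rows --steps '[[[0,-1.5,-1,0,0,0],[0,-1.5,-1,0,0,0],[2.5,0,0,0,0,0],[2.5,0,0,0,0,0],[2.5,0,0,0,0,0],[2.5,0,0,0,0,0],[2,0,0,0,0,0],[0,0,0,0,0,0]]]'

```text
time: 2.7
position: [0.5087, -0.0855, 0.0906]
tool_rot: [-0.054, 0.71, 0.06, 0.699]
ft_force: [-1.6, 0.6, 1.2]
grip_width: 0.0002
```

```bash
python3 -c "
from h import *
plan([.5225,-.12,.082],.15)
p,d=camera('scene');cv2.imwrite('pics/s2.png',cv2.cvtColor(p,cv2.COLOR_RGB2BGR))
cv2.imwrite('pics/s2c.png',cv2.cvtColor(cv2.resize(p[80:320,130:330],None,fx=2.5,fy=2.5,interpolation=cv2.INTER_CUBIC),cv2.COLOR_RGB2BGR))
"
```

```text
t 2.7 pos [ 0.5087 -0.0855  0.0906] F [-1.6139  0.5577  1.1642] w 0.00016765816207400585 q [-0.3834  0.5929  1.8066 -0.0001  0.7601 -2.1157]
axes x,y,z rows
 [[-0.0167  0.0067 -0.9998]
 [-0.1608  0.9869  0.0093]
 [ 0.9869  0.1609 -0.0154]]
shift tool cm [ 0.8162 -3.6374  0.8242]
turn units [ 0.1102 -0.1474 -0.0876]
turn units [-29.8886   0.1371  -0.2307]
```

View pics/s2c.png

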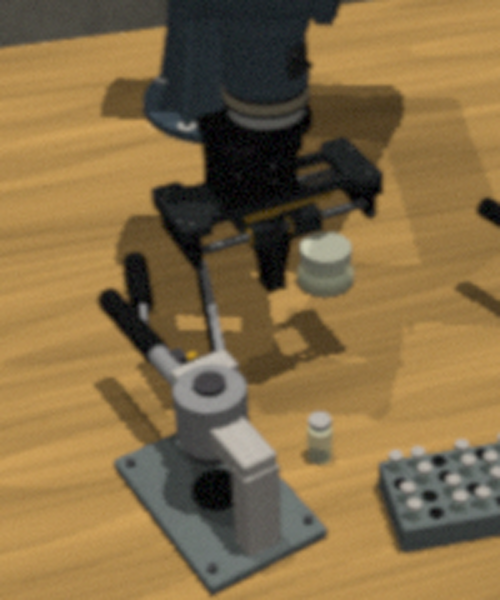

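>>> send_rows --steps '[[[0.9,0,0.6,0,-0.1,-0.1],[0,-1,0,0,0,0],[0,-1,0,0,0,0],[0,-0.6,0,0,0,0],[0,0,0,0,0,0]]]'

```text
time: 3.17
position: [0.5209, -0.1113, 0.0882]
tool_rot: [-0.06, 0.704, 0.057, 0.705]
ft_force: [0.2, 0.3, -0.3]
grip_width: 0.0002
```

```bash
python3 -c "
from h import *
plan([.5215,-.13,.080],.15)
"
```

```text
t 3.1667 pos [ 0.5209 -0.1113  0.0882] F [ 0.2416  0.2883 -0.3353] w 0.00022932172491874214 q [-0.4182  0.6064  1.7812 -0.0056  0.7504 -2.1508]
axes x,y,z rows
 [[ 0.0017 -0.0049 -1.    ]
 [-0.1651  0.9863 -0.0051]
 [ 0.9863  0.1651  0.0009]]
shift tool cm [ 0.8335 -1.8515 -0.2459]
turn units [0.1516 0.0085 0.0491]
turn units [-29.8483  -0.0767   0.0133]
```

>>> send_rows --steps '[[[0.6,0,0,0,0,0],[0.5,-0.3,0,0,0,0],[0,-0.4,0,0,0,0],[0,-0.3,0,0,0,0],[0,0,0,0,0,0]]]'

```text
time: 3.58
position: [0.5237, -0.1241, 0.0786]
tool_rot: [-0.06, 0.703, 0.055, 0.706]
ft_force: [0.4, 0.0, 0.1]
grip_width: 0.0007
```

```bash
python3 -c "
from h import *
plan([.5215,-.13,.080],.15)
"
```

```text
t 3.5833 pos [ 0.5237 -0.1241  0.0786] F [0.3637 0.0232 0.094 ] w 0.0006765090474238713 q [-0.4384  0.6269  1.7755 -0.0052  0.7315 -2.1688]
axes x,y,z rows
 [[ 0.0055 -0.0065 -1.    ]
 [-0.1628  0.9866 -0.0073]
 [ 0.9866  0.1628  0.0044]]
shift tool cm [-0.1363 -0.547  -0.3152]
turn units [0.1295 0.0424 0.0691]
turn units [-29.8702  -0.108    0.0663]
```

>>> send_rows --steps '[[[0,-0.3,-0.1,0,0,0],[0,-0.3,-0.1,0,0,0],[0,-0.3,-0.1,0,0,0],[0,-0.3,-0.1,0,0,0],[0,-0.3,-0.1,0,0,0],[0,-0.3,-0.1,0,0,0]]]'

```text
time: 4.08
position: [0.5209, -0.1423, 0.0784]
tool_rot: [-0.059, 0.703, 0.056, 0.707]
ft_force: [3.0, 2.8, -0.5]
grip_width: 0.0005
```

>>> send_rows --steps '[[[0,-0.3,-0.1,0,0,0],[0,-0.3,-0.1,0,0,0],[0,-0.3,-0.1,0,0,0],[0,-0.3,-0.1,0,0,0]]]'

```text
time: 4.42
position: [0.5196, -0.1551, 0.0787]
tool_rot: [-0.058, 0.702, 0.056, 0.708]
ft_force: [2.6, 3.3, -0.3]
grip_width: 0.0002
```

```bash
python3 -c "
from h import *
plan([.518,-.174,.080],.2)
p,d=camera('scene')
cv2.imwrite('pics/s3c.png',cv2.cvtColor(cv2.resize(p[130:290,140:300],None,fx=3.7,fy=3.7,interpolation=cv2.INTER_CUBIC),cv2.COLOR_RGB2BGR))
"
```

```text
t 4.4167 pos [ 0.5196 -0.1551  0.0787] F [ 2.6456  3.2877 -0.3439] w 0.0001751902933481485 q [-0.4974  0.6299  1.7663  0.0029  0.7373 -2.2326]
axes x,y,z rows
 [[ 0.0081 -0.0021 -1.    ]
 [-0.1616  0.9869 -0.0034]
 [ 0.9868  0.1616  0.0076]]
shift tool cm [-0.1292 -1.8378 -0.4651]
turn units [-0.3601  0.0722  0.034 ]
turn units [29.6396  0.0528 -0.112 ]
```

View pics/s3c.png

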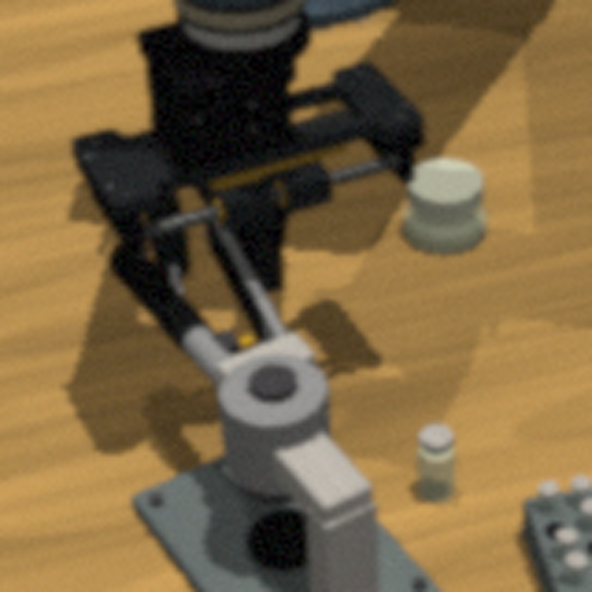

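The finger's back rests on the lever's outer face (crop about (250,265)), the lever has moved in, and the bar is clear of the tool. I'll keep pressing.

>>> send_rows --steps '[[[0,-0.3,-0.1,0,0,0],[0,-0.3,-0.1,0,0,0],[0,-0.3,-0.1,0,0,0],[0,-0.2,-0.1,0,0,0]]]'

```text
time: 4.8
position: [0.5172, -0.1667, 0.0789]
tool_rot: [-0.057, 0.702, 0.057, 0.708]
ft_force: [2.6, 5.2, 0.3]
grip_width: 0.0001
```

>>> send_rows --steps '[[[0,-0.2,-0.1,0,0,0],[0,-0.2,-0.1,0,0,0]]]'

```text
time: 4.97
position: [0.5154, -0.1702, 0.0789]
tool_rot: [-0.057, 0.702, 0.057, 0.707]
ft_force: [2.9, 4.8, 1.1]
grip_width: 0.0005
```

>>> send_rows --steps '[[[0,-0.2,-0.05,0,0,0],[0,-0.2,0,0,0,0]]]'

```text
time: 5.13
position: [0.5147, -0.173, 0.0789]
tool_rot: [-0.056, 0.703, 0.058, 0.707]
ft_force: [3.5, 6.1, 1.8]
grip_width: 0.0003
```

>>> send_rows --steps '[[[0,-0.2,0,0,0,0],[0,-0.2,0,0,0,0]]]'

```text
time: 5.3
position: [0.5145, -0.1754, 0.0789]
tool_rot: [-0.054, 0.703, 0.06, 0.706]
ft_force: [2.5, 6.7, 1.4]
grip_width: 0.0003
```

>>> send_rows --steps '[[[0,-0.2,0,0,0,0],[0,-0.2,0,0,0,0]]]'

```text
time: 5.47
position: [0.5142, -0.1776, 0.0789]
tool_rot: [-0.053, 0.704, 0.061, 0.706]
ft_force: [3.6, 6.3, 2.3]
grip_width: 0.0001
```

>>> send_rows --steps '[[[0,-0.2,0,0,0,0],[0,-0.2,0,0,0,0]]]'

```text
time: 5.63
position: [0.5141, -0.178, 0.0789]
tool_rot: [-0.05, 0.704, 0.063, 0.705]
ft_force: [3.9, 11.1, 3.3]
grip_width: 0.0006
```

>>> send_rows --steps '[[[0,-0.2,0,0,0,0],[0,-0.2,0,0,0,0],[0,-0.2,0,0,0,0],[0,-0.2,0,0,0,0]]]'

```text
time: 5.97
position: [0.514, -0.1774, 0.0791]
tool_rot: [-0.044, 0.705, 0.068, 0.704]
ft_force: [3.7, 10.2, 2.0]
grip_width: 0.0004
```

```bash
python3 -c "
from h import *
plan([.518,-.174,.080],.2)
p,d=camera('scene')
cv2.imwrite('pics/s4c.png',cv2.cvtColor(cv2.resize(p[130:290,140:300],None,fx=3.7,fy=3.7,interpolation=cv2.INTER_CUBIC),cv2.COLOR_RGB2BGR))
"
```

```text
t 5.9667 pos [ 0.514  -0.1774  0.0791] F [ 3.6742 10.1947  1.9695] w 0.00039306833429511204 q [-0.5529  0.6368  1.7448  0.0372  0.7806 -2.3092]
axes x,y,z rows
 [[-0.0036  0.0329 -0.9995]
 [-0.1581  0.9869  0.0331]
 [ 0.9874  0.1582  0.0017]]
shift tool cm [-0.0787  0.2725  0.4504]
turn units [-0.3929  0.0223 -0.3157]
turn units [29.603  -0.4895 -0.0346]
```

View pics/s4c.png

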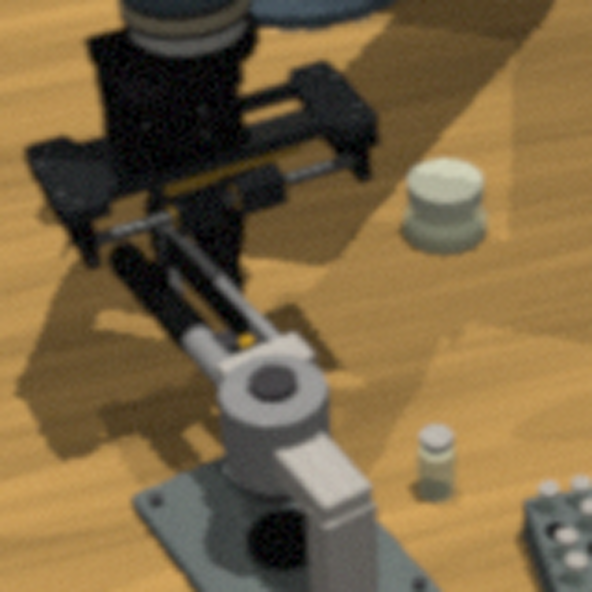

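The lever is parallel to the bar and force has risen sharply, so it's on its stop. I'll hold, correcting the slight tilt.

>>> send_rows --steps '[[[0,-0.2,0,0,0,-0.15],[0,-0.2,0,0,0,-0.15],[0,-0.2,0,0,0,-0.15],[0,-0.2,0,0,0,-0.1]]]'

```text
time: 6.35
position: [0.5133, -0.179, 0.0787]
tool_rot: [-0.061, 0.705, 0.051, 0.705]
ft_force: [2.9, 8.6, 0.9]
grip_width: 0.0003
```

>>> send_rows --steps '[[[0,-0.2,0,0,0,-0.1],[0,-0.2,0,0,0,-0.1],[0,-0.2,0,0,0,-0.1],[0,-0.2,0,0,0,-0.1]]]'

```text
time: 6.68
position: [0.5129, -0.1802, 0.0784]
tool_rot: [-0.072, 0.705, 0.039, 0.705]
ft_force: [2.7, 9.7, 0.4]
grip_width: 0.0003
```

>>> send_rows --steps '[[[0,-0.2,0,0,0,-0.1],[0,-0.2,0,0,0,-0.1],[0,-0.2,0,0,0,-0.1],[0,-0.2,0,0,0,-0.1]]]'

```text
time: 7.02
position: [0.513, -0.1813, 0.0781]
tool_rot: [-0.084, 0.704, 0.027, 0.705]
ft_force: [4.5, 9.0, 0.6]
grip_width: 0.0003
```

```bash
python3 -c "
from h import *
plan([.5235,-.12,.080],.2)
p,d=camera('scene')
cv2.imwrite('pics/s5c.png',cv2.cvtColor(cv2.resize(p[130:290,140:300],None,fx=3.7,fy=3.7,interpolation=cv2.INTER_CUBIC),cv2.COLOR_RGB2BGR))
"
```

```text
t 7.0167 pos [ 0.513  -0.1813  0.0781] F [4.5116 9.0468 0.6269] w 0.00026181828671265875 q [-0.5078  0.6276  1.7818 -0.1033  0.6883 -2.1573]
axes x,y,z rows
 [[ 0.0086 -0.0798 -0.9968]
 [-0.1561  0.9845 -0.0802]
 [ 0.9877  0.1563 -0.004 ]]
shift tool cm [-0.6712  5.859   1.999 ]
turn units [-0.4098 -0.0543  0.7653]
turn units [29.5664  1.1856  0.0842]
```

View pics/s5c.png

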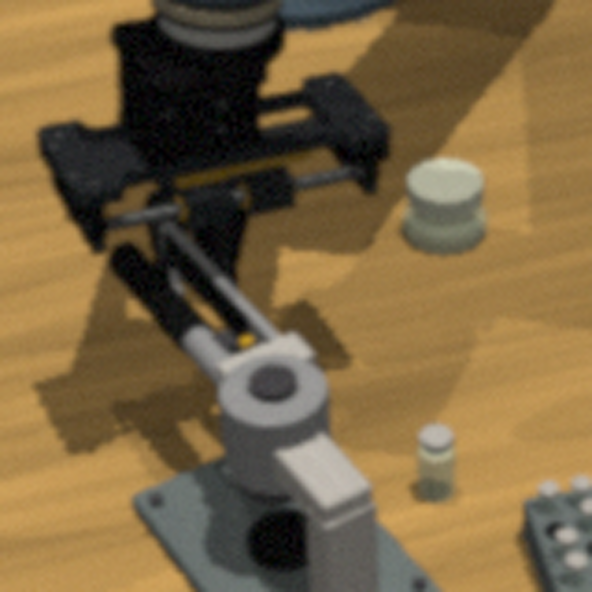

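```bash
python3 -c "
from h import *
im=cv2.imread('pics/s5c.png');big=cv2.resize(im[200:360,90:310],None,fx=3.5,fy=3.5,interpolation=cv2.INTER_CUBIC)
piv=np.array([.6298,-.1639])
for q,c in((.40,(0,255,0)),(.34,(0,0,255))):
    a=.268-.40+q; u=-np.array([np.cos(a),np.sin(a)]);n=np.array([-np.sin(a),np.cos(a)])
    for s in(.005,-.005):
        P=[np.r_[piv+u*l+n*s,.112] for l in (.03,.153)]
        x=(((proj('scene',P)-[140,130]+.5)*3.7-[90,200])*3.5)
        cv2.line(big,tuple(map(int,x[0])),tuple(map(int,x[1])),c,1)
cv2.imwrite('pics/s5d.png',big)
"
```

```text
(no output)
```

View pics/s5d.png

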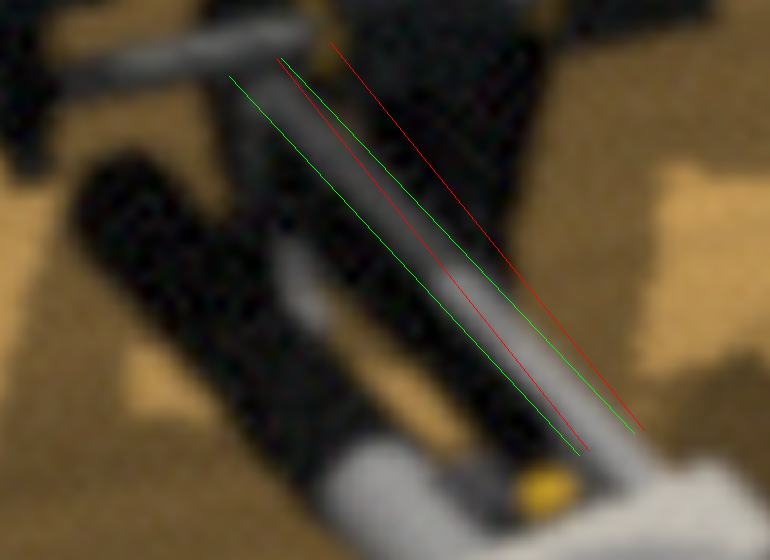

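The lever lies along the overlay drawn for 0.40 rad (green), not the one for 0.34 (red). I'll press slightly firmer for a moment to be sure, then ease out.

>>> send_rows --steps '[[[0,-0.3,0,0,0,0],[0,-0.3,0,0,0,0],[0,-0.3,0,0,0,0],[0,-0.3,0,0,0,0],[0,-0.3,0,0,0,0],[0,-0.3,0,0,0,0],[0,-0.3,0,0,0,0],[0,-0.3,0,0,0,0]]]'

```text
time: 7.73
position: [0.5124, -0.1807, 0.0783]
tool_rot: [-0.07, 0.706, 0.039, 0.703]
ft_force: [5.1, 13.4, 3.3]
grip_width: 0.0005
```

>>> send_rows --steps '[[[0,0,0,0,0,0],[0,0.1,0,0,0,0],[0,0.2,0,0,0,0],[0,0.2,0,0,0,0]]]'

```text
time: 8.07
position: [0.5108, -0.172, 0.0785]
tool_rot: [-0.069, 0.707, 0.041, 0.703]
ft_force: [2.7, 5.4, 1.0]
grip_width: 0.0007
```

```bash
python3 -c "
from h import *
plan([.5235,-.12,.080],.15)
"
```

```text
t 8.0667 pos [ 0.5108 -0.172   0.0785] F [2.6963 5.3796 0.9564] w 0.000691638629258906 q [-0.5118  0.6274  1.7761 -0.0535  0.7216 -2.1992]
axes x,y,z rows
 [[-0.0023 -0.0392 -0.9992]
 [-0.1559  0.987  -0.0384]
 [ 0.9878  0.1557 -0.0084]]
shift tool cm [-0.3616  4.9299  2.0596]
turn units [ 0.0621 -0.0788  0.3671]
turn units [-29.9321  -0.5755  -0.1235]
```

>>> send_rows --steps '[[[0,0.25,0.1,0,0,0.05],[0,0.25,0.1,0,0,0.05],[0,0.25,0.1,0,0,0.05],[0,0.25,0.1,0,0,0.05],[0,0.25,0.1,0,0,0.05],[0,0.25,0.1,0,0,0.05],[0,0.25,0.1,0,0,0],[0,0.25,0.1,0,0,0]]]'

```text
time: 8.73
position: [0.5097, -0.1485, 0.0777]
tool_rot: [-0.055, 0.712, 0.055, 0.698]
ft_force: [-1.4, 3.6, 1.8]
grip_width: 0.0003
```

>>> send_rows --steps '[[[0,0.25,0.1,0,0,0],[0,0.25,0.1,0,0,0],[0,0.25,0.1,0,0,0],[0,0.25,0.1,0,0,0],[0,0.25,0.1,0,0,0],[0,0.25,0.1,0,0,0],[0,0.25,0.1,0,0,0],[0,0.25,0.1,0,0,0]]]'

```text
time: 9.4
position: [0.5165, -0.1267, 0.0769]
tool_rot: [-0.057, 0.711, 0.055, 0.699]
ft_force: [0.2, 0.2, -0.4]
grip_width: 0.0007
```

Contact has ended with the lever back at rest. Now I'll move out sideways and then up.

>>> send_rows --steps '[[[0,0.5,0,0,0,0],[0,1.5,0,0,0,0],[0,1.5,0,0,0,0],[-1,1,0,0,0,0],[-2.5,0,0,0,0,0],[-2.5,0,0,0,0,0],[-2.5,0,0,0,0,0],[-2.5,0,0,0,0,0]]]'

```text
time: 10.07
position: [0.508, -0.0738, 0.1878]
tool_rot: [-0.057, 0.714, 0.056, 0.696]
ft_force: [0.4, -0.8, -0.4]
grip_width: 0.0003
```

>>> send_rows --steps '[[[-2.5,0,0,0,0,0],[0,4,0,0,0,0],[0,4,0,0,0,0],[0,4,0,0,0,0],[0,4,0,0,0,0],[0,4,0,0,0,0],[0,0,0,0,0,0],[0,0,0,0,0,0]]]'

```text
time: 10.73
position: [0.4802, 0.1341, 0.2275]
tool_rot: [-0.06, 0.703, 0.053, 0.707]
ft_force: [0.2, -0.4, 0.3]
grip_width: 0.0004
```

```bash
python3 -c "
from h import *
plan([.5235,-.12,.080],.15)
for n in('top','scene'):
    p,d=camera(n);np.save(n+'_d9.npy',d);cv2.imwrite(f'pics/{n}9.png',cv2.cvtColor(p,cv2.COLOR_RGB2BGR))
d=np.load('top_d9.npy')
P=np.array([dep('top',u,v,d[v,u]) for v in range(205,260) for u in range(310,322)]);P=P[(P[:,2]>.106)&(P[:,2]<.118)]
l=cv2.fitLine(P[:,:2].astype(np.float32),cv2.DIST_HUBER,0,.001,.001).ravel();print(len(P),l,np.arctan(l[1]/l[0]),'before -0.1219')
"
```

```text
t 10.7333 pos [0.4802 0.1341 0.2275] F [ 0.1601 -0.4127  0.2658] w 0.0004224589886400366 q [ 0.0539  0.3504  1.74   -0.0112  1.0462 -1.6718]
axes x,y,z rows
 [[ 0.0056 -0.0094 -0.9999]
 [-0.1597  0.9871 -0.0102]
 [ 0.9871  0.1598  0.004 ]]
shift tool cm [ 15.0131 -25.6244   0.1542]
turn units [0.0997 0.0391 0.0969]
turn units [-29.8999  -0.1517   0.0612]
210 [ 0.9926 -0.1213  0.5432 -0.1516] -0.12155764 before -0.1219
```

View pics/top9.png

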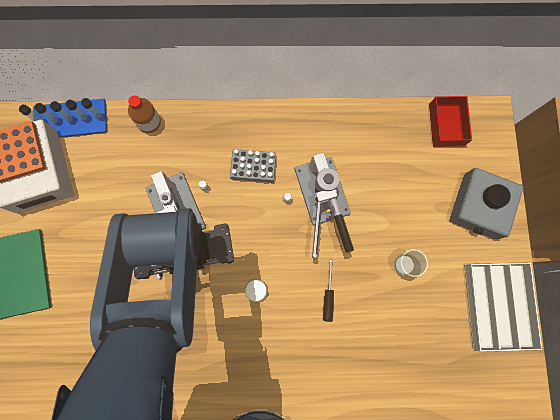

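View pics/scene9.png

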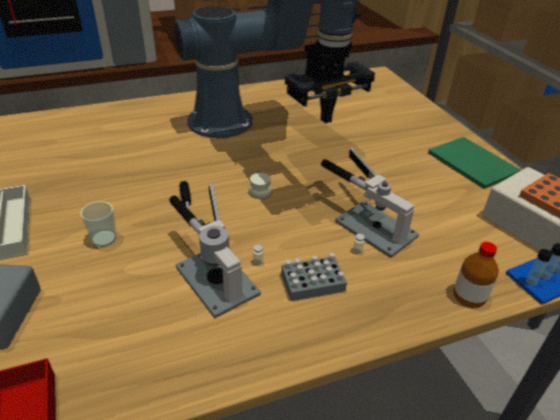

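The lever is back at its starting angle (-0.1216 against -0.1219 rad), both crimpers and all loose items look unchanged, and the arm is clear at z = 0.23 m. I'll hand in now.

```bash
python3 -c "
from h import *
print(hand_in())"
```

```text
the job is handed in; nothing more can be done
None
```

I pressed the wide-headed crimper's lever in with the back of the closed fingers until it stopped. I held it there for about 2 s at roughly 9–14 N, eased it out slowly, moved clear and handed the job in at about 10.8 s. No verdict was reported.

- **On the stop:** the fingers stopped advancing while the force jumped from about 6 to 11 N. In the scene image the lever lay along the overlay I drew for 0.40 rad, within about a pixel. I had no direct reading of the joint angle.
- **Back at rest:** the lever's direction measured -0.1216 rad afterwards against -0.1219 before. It went out at about 0.035 m/s, so it did not snap.
- **Everything else:** the final pictures show the narrow-headed crimper and all the loose items apparently where they were; I compared these by eye only. The wrist force was near zero with the tool clear.

No check failed or disagreed. While holding, the tool tilted a few degrees, so I corrected that as I went.

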